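Lubricate and match up a truck door hinge on the jig table

TASK

First give the fixed hinge knuckles a shot from the clamped spray can: press its red cap fully down for a moment and let it spring back up. Then take the loose yellow hinge leaf off the turntable and lower its knuckle into the brass cradle between the two fixed knuckles, plate level and pointing away from the jamb block, so that the three holes line up. Finish while still holding the leaf there (no pin is fitted, it would fall), and leave the red pin, cones, bushing and blue square alone.

Things in the scene. Friction and masses are not known exactly. Their poses are not given: they have to be found in the camera images.
- leaf: Loose yellow steel hinge leaf, about 0.24 kg, lying level on the turntable. Origin: under the plate's middle, at the underside of its knuckle and two weld nuts, 45 mm above the table. Plate 50 (x) x 50 (y) mm, at heights 8 to 16 mm above the origin: its bare side edges (y = +-25) can be gripped, 8 mm free below. A neck 26 mm wide leads to the knuckle at the +x end.
- leaf_bore (a point): Centre of the hole in the loose leaf's knuckle, 40 mm from the leaf's origin along its +x and 12 mm above it. The knuckle is a tube along the leaf's y, 30 mm long, 24 mm outside, hole 12 mm.
- fixture: Jamb fixture, fixed. Origin on the table below the middle of the fixed hinge axis, which runs along its y. At +x a steel jamb block (x 17 to 97, y +-50 mm) carries the fixed yellow leaf, bolt heads up to 78 mm. The -x side is free (10 mm base plate to x = -15). Spray can 52 mm wide at x = 70, y = 110 mm, on the same base.
- fixed_bore (a point): Middle of the fixed hinge axis, 70 mm above the table. Two fixed knuckles, 24 mm outside, hole 12 mm, at y = 18 to 38 and -18 to -38 mm; the 36 mm gap is open above. In it a brass 90-degree V cradle carries a 24 mm knuckle just on the axis, and guides one in that comes down up to 8 mm off in x.
- seat (a point): Where the loose leaf's origin must come, with the leaf's axes along the fixture's: 40 mm to the -x side of the fixed hinge axis, 58 mm above the table, in free air (the plate overhangs, only its knuckle lies in the cradle).
- cap_top (a point): Centre of the flat top (26 mm wide) of the red spray cap, 162 mm above the table when up; it moves with the cap. The cap is 34 mm wide, with a thin spout aimed at the fixed knuckles.
- cap (a joint): Travel of the sprung cap: 0 up, 0.006 m fully down. The spring starts at 2.4 N and takes 6 N fully down; it springs back by itself.
- turntable: Base of the cast-iron turntable, fixed; origin on the table surface under its centre. Its disc, 200 mm wide with a black rubber rim, turns freely and has its top 45 mm above the table.
- pin: Red steel fixture pin standing upright, 60 tall, 26 mm wide foot; origin at the centre of its underside. Loose; not part of the job, leave it.
- cone1: Black locating cone, 44 mm wide foot, 42 tall; origin at the centre of its underside. Loose; not part of the job, leave it.
- cone2: Black locating cone, the second one, 44 mm wide foot, 42 tall; origin at the centre of its underside. Loose; not part of the job, leave it.
- bushing: Brass pipe bushing standing on end, 40 mm outside, 38 tall; origin at the centre of its underside. Loose; not part of the job, leave it.
- square: Blue magnetic welding square (triangle), 100 x 100 x 22 mm, lying flat; origin at the middle of its 100 x 100 outline, on its underside. Loose; not part of the job, leave it.
Things that resemble listed ones, but are neither listed nor needed, are in the scene too. What is meant by the leaf is not black or turquoise, and is the smaller of those in its own colour.

How it is judged:
On the way, in this order (a step that is already met when the one before it is completed fails the run):
1. the spray cap is pressed fully down (4.5 mm or more) for a moment (value of joint cap above 0.0045 m), for 0.1 s.
2. the cap has sprung back up (value of joint cap below 0.0015 m), for 0.1 s.
3. the loose leaf is lifted clear of the turntable in the fingers (height (world z) of leaf above 0.065 m and contact force between the fingers and leaf above 1 N), for 0.2 s.
At the end, for the whole second after the job is handed in: Loose hole centre within 3 mm of the fixed axis sideways and in height, 5 mm along it; hole within 0.08 rad of the axis; leaf level within 0.10 rad, plate on the free side, at rest, fingers holding it (over 1 N); cap up (x of leaf_bore in the frame of fixture between -0.003 and 0.003 m and y of leaf_bore in the frame of fixture between -0.005 and 0.005 m and z of leaf_bore in the frame of fixture between 0.067 and 0.073 m and x of leaf in the frame of fixture below -0.03 m and angle between the y axis of leaf and the y axis of fixture, either way round below 0.08 rad and angle between leaf's own z axis and vertical below 0.1 rad and contact force between the fingers and leaf above 1 N and linear speed of leaf below 0.02 m/s and value of joint cap below 0.0015 m); the arm keeps its last pose, push and grip.
It fails at once if the red pin is pushed away by more than 20 mm or tipped over (distance of pin from where it was at the start of the episode above 0.02 m or angle between pin's own z axis and vertical above 0.5 rad).
It fails at once if the first cone is pushed away by more than 20 mm or tipped over (distance of cone1 from where it was at the start of the episode above 0.02 m or angle between cone1's own z axis and vertical above 0.5 rad).
It fails at once if the second cone is pushed away by more than 20 mm or tipped over (distance of cone2 from where it was at the start of the episode above 0.02 m or angle between cone2's own z axis and vertical above 0.5 rad).
It fails at once if the brass bushing is pushed away by more than 20 mm or tipped over (distance of bushing from where it was at the start of the episode above 0.02 m or angle between bushing's own z axis and vertical above 0.5 rad).
It fails at once if the blue square is pushed away by more than 20 mm or tipped over (distance of square from where it was at the start of the episode above 0.02 m or angle between square's own z axis and vertical above 0.5 rad).
It also fails if it takes over 51 s, if anything falls off the work surface, if the arm or the gripper's body presses on something with over 40 N, if the wrist force passes 120 N, or if a joint passes its speed limit or range.

ROBOT

A 6-joint arm with a two-finger parallel gripper is mounted at the origin on the work surface. World frame = base frame: x ahead of the robot, y to its left, z up, the work surface at z = 0. Lengths are in m, angles in rad, forces in N, time in s.
With the tool pointing down it reaches from about 0.325 to 0.875 m from the base axis. Payload 4.4 kg.
Tool frame: the origin (TCP) lies midway between the tips of the shut fingers; the grasp point (between the pads) lies 19 mm behind it; z points along the fingers, x is the direction in which the jaws open and shut, and the axes are right-handed (so a half turn about z gives the same grasp; the last joint's range is limited). The gripper opens to 85 mm and grips with 20 to 120 N. Pads are 22 mm wide; open, the fingers measure 114 mm over their backs; the gripper's body (76 mm by 85 mm) begins 54 mm behind the grasp point. The pads swing forward as they close: fully open they stand 13 mm farther back than shut.
Start: joints at [-0.15, 0.207, 1.542, -0, 1.393, -0.15], TCP at [0.575, -0, 0.231] pointing down, gripper open.
Joint ranges: [-2.73, 2.73], [-0.86, 2.22], [0.23, 2.46], [-1.11, 4.25], [0.08, 2.63], [-2.82, 2.82]. Speed limits (rad/s): [2.79, 2.79, 3.14, 3.14, 3.14, 3.14].

INTERFACE

Orientations are given as a 3x3 rotation matrix whose columns are the frame's x, y, z axes.
In Python, from bench import ctrl gives the robot as it stands.
- The arm moves only by the tool step_arm, never from a script. Its argument "motion" is text: rows parted by semicolons, each of 7 numbers parted by spaces: the shift along the tool's x, y, z in m, then the turn, a rotation vector about the tool's x, y, z in degrees, then the finger opening in m, from 0 to 0.0854. In form: tx ty tz ax ay az hand; .... A call has 1 to 20 rows; each row is the pose to reach, as a shift and turn from the pose commanded when the call began, along the tool's axes at that moment; what a row does not reach only later rows make up. A row lasts 1/8 s, in which the tool goes at most 62.5 mm and 10.7 degrees, less where a joint would pass 70% of its speed; a pose out of reach is approached as far as the arm can. A call with a gripper value outside its range is refused whole. The fingers move at their own pace and stop on an object; "grip_force" is the grip in N (left out, the last holds). Time passes only in rows, so rows that repeat a pose let the fingers close. It gives the time, the measured TCP pose, the force and the opening at its end, in the units of the state.
- ctrl.get_obs(): the state, without advancing time (a new reading comes with each control period).
- ctrl.capture(name): name is "scene" or "side" or "wrist"; returns the picture (384x512x3 uint8, red, green, blue); there is no depth.
- ctrl.camera_params(name): a dict with "fx", "fy", "cx", "cy" (pixels), "world_from_camera" (4x4, takes a point from camera to world coordinates). Camera axes: x right, y down, z forward; pixel columns grow to the right and rows downward; lengths in m; the calibration is good to about 2 mm. A picture is of the moment at which its call begins: read the wrist's pose just before it. camera_params takes no time and is no camera call; for the wrist camera it gives the pose at the moment of the call.
- ctrl.sign_off(): hands the job in, once; it reports no verdict.
The state is a dict: "time_s": time; "joint_positions": joint angles; "joint_vel": joint speeds; "joint_efforts": joint torques, N m; "tool_pos": TCP position; "tool_rot": TCP orientation; "ft_force": force on the tool from outside, world axes, zero at the start; "torque": the same for the moment, N m; "finger_gap": opening from 0.0 (shut) to 1.0 (fully open).
Only numpy, scipy, OpenCV 4.12 (cv2) and the standard library are available. Lean on these libraries where they do the work, as an engineer would, in place of code of your own. Each camera call takes 0.05 s, during which the arm holds its last target. There are 200 camera calls.

## Working session

There is one attempt and no reset: what is moved stays moved. The work goes in short steps, Python scripts to look and compute and a tool call to move; the robot and the scene stay as the last step left them, time stands still between calls to the robot, and variables do not carry over. Pictures are saved under pics/ and viewed, about 8 in all and at most 12, crops included, and the job is handed in when it is done.

Besides the shell and the picture viewer there is one more tool, called after ">>>" as name(argument=value, ...) on one line, values as JSON. step_arm: Moves the arm, as the interface text tells. Its arguments: {"type":"object","properties":{"motion":{"type":"string"},"grip_force":{"type":"number"}},"required":["motion"]}

```bash
mkdir -p pics; cat > h.py <<'E'
import numpy as np,cv2
from bench import ctrl
def snap(n,f):
    P=ctrl.camera_params(n); im=np.array(ctrl.capture(n)); cv2.imwrite(f'pics/{f}.png',im[:,:,::-1]); np.savez(f'pics/{f}.npz',K=[P['fx'],P['fy'],P['cx'],P['cy']],T=P['world_from_camera']); return im
def load(f):
    d=np.load(f'pics/{f}.npz'); return cv2.imread(f'pics/{f}.png')[:,:,::-1],d['K'],np.array(d['T'])
def ray(K,T,u,v):
    d=T[:3,:3]@np.array([(u-K[2])/K[0],(v-K[3])/K[1],1]); return T[:3,3],d/np.linalg.norm(d)
def onz(K,T,u,v,z):
    o,d=ray(K,T,u,v); return o+d*(z-o[2])/d[2]
def proj(K,T,p):
    q=T[:3,:3].T@(np.asarray(p)-T[:3,3]); return q[0]/q[2]*K[0]+K[2],q[1]/q[2]*K[1]+K[3]
E
python3 - <<'E'
from h import *
a=[snap(n,n+'0') for n in('scene','side','wrist')]
for n in('scene','side','wrist'): print(n,load(n+'0')[1],load(n+'0')[2].round(3).tolist())
cv2.imwrite('pics/s2.png',cv2.resize(a[0],(800,600),interpolation=cv2.INTER_CUBIC)[:,:,::-1])
cv2.imwrite('pics/d2.png',cv2.resize(a[1],(800,600),interpolation=cv2.INTER_CUBIC)[:,:,::-1])
print(ctrl.get_obs())
E
```

```text
scene [355.6498549  355.6498549  248.54272048 190.05248372] [[0.089, 0.79, -0.607, 1.056], [0.996, -0.074, 0.05, -0.148], [-0.006, -0.609, -0.793, 0.767], [0.0, 0.0, 0.0, 1.0]]
side [425.60417727 425.60417727 252.69348526 187.90157124] [[-0.98, -0.084, 0.178, 0.327], [-0.195, 0.522, -0.83, 0.833], [-0.023, -0.849, -0.528, 0.717], [0.0, 0.0, 0.0, 1.0]]
wrist [279.93331714 279.93331714 256.12289423 185.60248948] [[1.0, -0.001, -0.002, 0.574], [-0.002, -0.956, -0.292, 0.075], [-0.002, 0.292, -0.956, 0.373], [0.0, 0.0, 0.0, 1.0]]
{'time_s': 0.15, 'joint_positions': array([-1.50458893e-01,  2.07270231e-01,  1.54262662e+00,  2.44555726e-05,
        1.39348688e+00, -1.50515605e-01]), 'joint_vel': array([-0.00196202, -0.00061365, -0.00346464,  0.00165345,  0.0018089 ,
        0.00077105]), 'joint_efforts': array([ 5.23460058e-04, -3.83512866e+01, -2.92037880e+01, -1.78299792e-04,
        6.64118095e-03, -5.65601522e-05]), 'tool_pos': array([5.74419083e-01, 1.08084652e-04, 2.30366004e-01]), 'tool_rot': array([[ 9.99998437e-01,  5.21176450e-05, -1.76723253e-03],
       [ 5.26342302e-05, -9.99999956e-01,  2.92267846e-04],
       [-1.76721722e-03, -2.92360406e-04, -9.99998396e-01]]), 'ft_force': array([0.63346837, 0.18066459, 0.16951696]), 'torque': array([-0.04837136, -0.01526234, -0.00060091]), 'finger_gap': 1.0015313338530192}
```

View pics/s2.png

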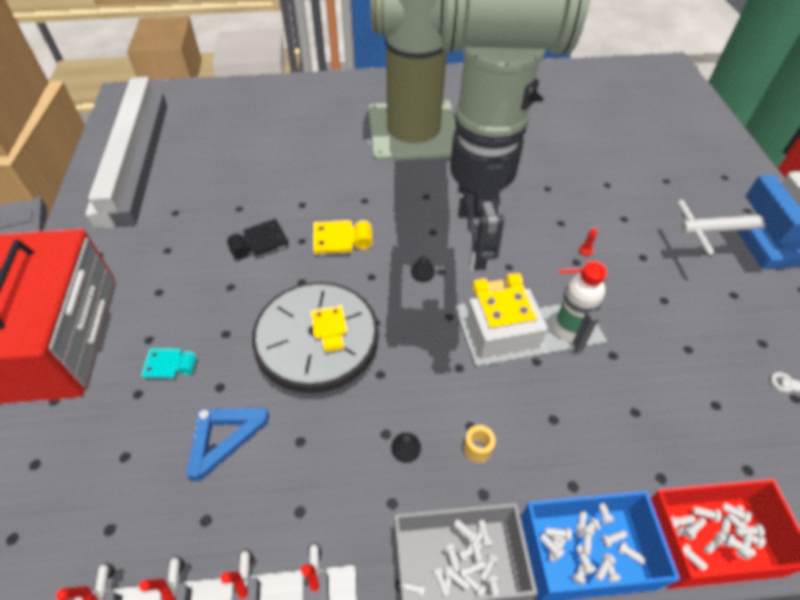

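View pics/d2.png

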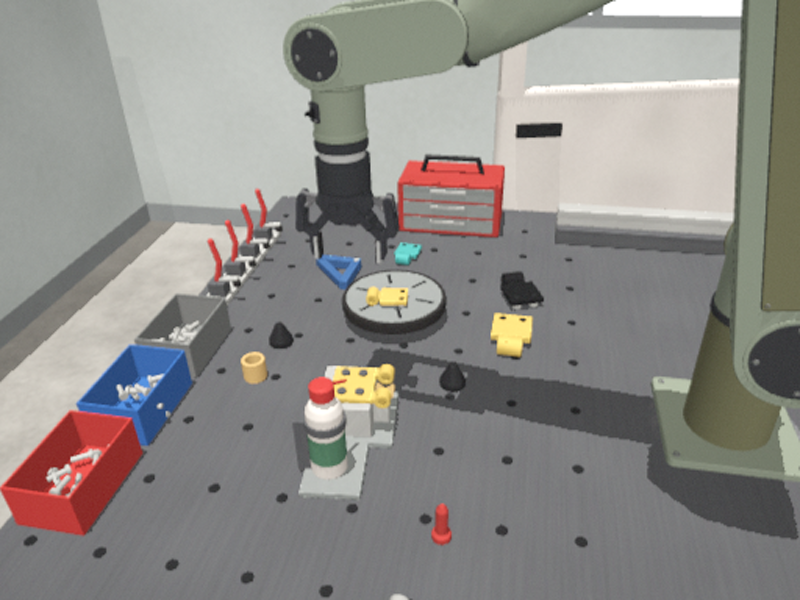

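The scene view shows the small leaf on the turntable near (328,325), with its knuckle toward +x. The fixture is near (505,310), with its knuckles on the robot side, and the red cap is at (594,272). In the side view the cap is at (321,390) and the leaf at (388,297). I'll zoom in next.

```bash
python3 - <<'E'
from h import *
def crop(f,x,y,w,h,s): 
    im=load(f)[0][y:y+h,x:x+w]; return cv2.resize(im,None,fx=s,fy=s,interpolation=cv2.INTER_CUBIC)
a=crop('scene0',290,160,100,75,4);b=crop('scene0',185,180,50,50,6);c=crop('side0',185,225,80,75,4);d=crop('side0',225,175,50,30,6)
M=np.zeros((600,740,3),np.uint8)
M[:300,:400]=a;M[:300,420:720]=b;M[300:600,:320]=c;M[310:490,420:720]=d
cv2.imwrite('pics/m.png',M[:,:,::-1])
for f in('scene0','side0'):
    im,K,T=load(f); hsv=cv2.cvtColor(im,cv2.COLOR_RGB2HSV)
    for nm,lo,hi,z in(('yel',(22,170,120),(33,255,255),.061),('red',(0,170,90),(4,255,255),.15),('red2',(176,170,90),(180,255,255),.15)):
        n,l,s,c=cv2.connectedComponentsWithStats(cv2.inRange(hsv,lo,hi))
        for i in range(1,n):
            if s[i,4]>25: print(f,nm,s[i],c[i].round(1),onz(K,T,*c[i],z).round(4))
E
```

```text
scene0 yel [201 142  37  20 647] [217.9 151.1] [ 0.3748 -0.1751  0.061 ]
scene0 yel [303 175  39  34 694] [322.3 192.8] [0.5419 0.0779 0.061 ]
scene0 yel [200 197  21  28 433] [210.5 209.5] [ 0.5663 -0.2002  0.061 ]
scene0 red [499  88  13  24 156] [506.6 101.1] [0.349  0.6087 0.15  ]
scene0 red [371 147  10  16  71] [376.2 155.8] [0.5112 0.199  0.15  ]
scene0 red [   0  148   55  110 4350] [ 22.  201.4] [ 0.5694 -0.596   0.15  ]
scene0 red [371 168  17  14 170] [379.5 174.4] [0.5675 0.1889 0.15  ]
scene0 red [ 419  308   93   68 3465] [469.2 340.6] [0.9293 0.2243 0.15  ]
scene0 red [193 362  11  16  90] [198.4 368.6] [ 0.9312 -0.22    0.15  ]
scene0 red [142 367  16  15 109] [150.5 372.8] [ 0.9304 -0.2951  0.15  ]
scene0 red [ 90 371  22  13 123] [100.8 376.1] [ 0.9281 -0.3722  0.15  ]
scene0 red [ 37 376  24   8 133] [ 47.8 379.6] [ 0.9257 -0.4537  0.15  ]
side0 red [315 114   7  37 109] [318.4 132.9] [ 0.3776 -0.4142  0.15  ]
side0 red [255 116  10  31  65] [257.  130.5] [ 0.5729 -0.4039  0.15  ]
side0 red [165 122   5  22  37] [167.5 133. ] [ 0.8545 -0.3429  0.15  ]
side0 red [156 132   6  22  39] [158.7 142.4] [ 0.8564 -0.2729  0.15  ]
side0 red [145 143   7  24  46] [149.  153.8] [ 0.8557 -0.1961  0.15  ]
side0 red [134 155   8  23  53] [138.4 165.8] [ 0.8559 -0.1222  0.15  ]
side0 red [199 248  15  10  89] [206.3 253.4] [0.5622 0.2033 0.15  ]
side0 red [   1  264   90   78 3845] [ 46.5 302.5] [0.8068 0.3801 0.15  ]
side0 red [ 48 295  11   6  36] [ 52.5 297.1] [0.8037 0.3664 0.15  ]
side0 red [278 325  10  18  84] [282.5 335.3] [0.3826 0.3763 0.15  ]
```

View pics/m.png

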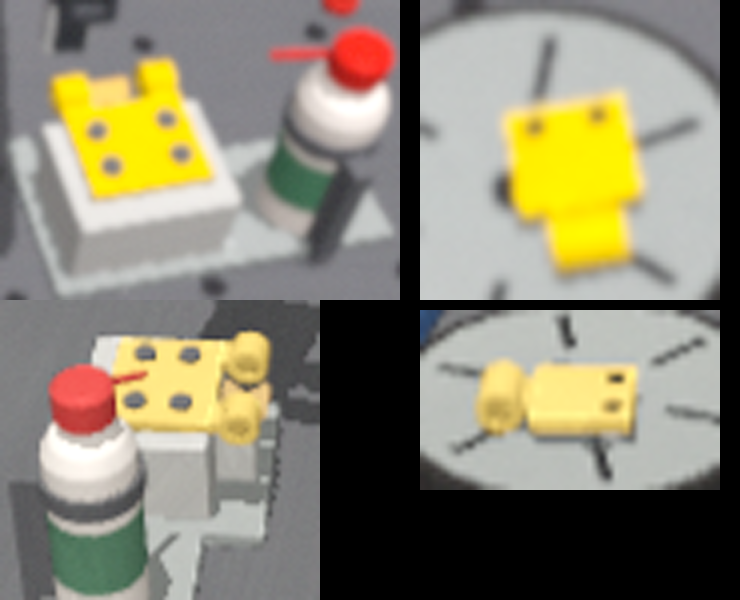

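Cap top: scene about (380.3,172.5), side about (205.5,244.5). The fixed knuckles sit at about scene (308,184) and (329,180). I'll triangulate the cap and look at the wrist picture.

```bash
python3 - <<'E'
from h import *
_,K,T=load('scene0');_,K2,T2=load('side0')
print('cap',onz(K,T,380.3,172.5,.162),onz(K2,T2,205.5,244.5,.162))
im,K3,T3=load('wrist0'); cv2.imwrite('pics/w2.png',cv2.resize(im,(800,600),interpolation=cv2.INTER_CUBIC)[:,:,::-1])
E
```

```text
cap [0.57192848 0.18590887 0.162     ] [0.56680754 0.19019299 0.162     ]
```

View pics/w2.png

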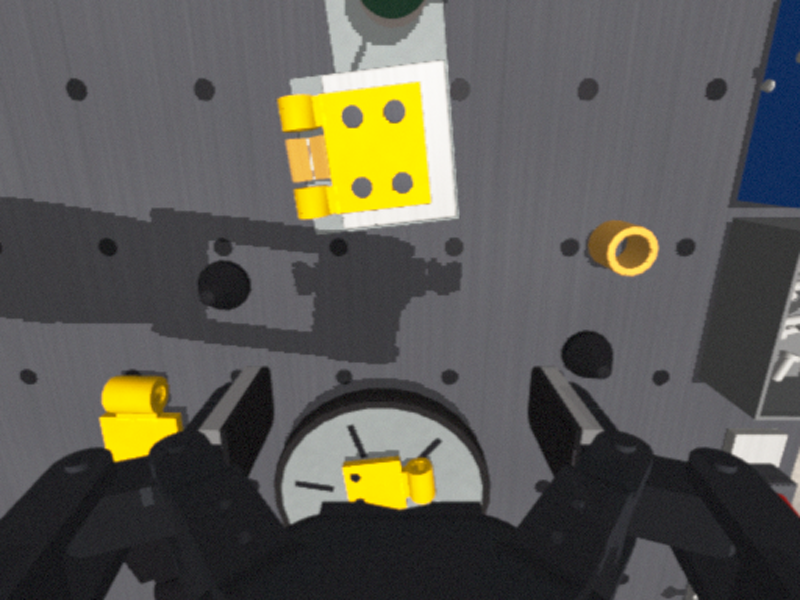

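The wrist view shows the fixture with its knuckles at (296,112) and (312,203), slightly yawed. The leaf is at (390,480) on the disc. Next I move over the cap with the fingers shut.

>>> step_arm(motion="-0.002 -0.06 0 0 0 0 0; -0.004 -0.12 0 0 0 0 0; -0.006 -0.188 0 0 0 0 0; -0.006 -0.188 0.02 0 0 0 0; -0.006 -0.188 0.05 0 0 0 0; -0.006 -0.188 0.05 0 0 0 0; -0.006 -0.188 0.05 0 0 0 0")

```text
time_s: 1.02
tool_pos: [0.5694, 0.1871, 0.1815]
tool_rot: [[1.0, -0.001, 0.0], [-0.001, -1.0, -0.0], [0.0, 0.0, -1.0]]
ft_force: [1.2, 0.3, 0.2]
finger_gap: -0.004
```

```bash
python3 - <<'E'
from h import *
a=snap('wrist','w3');b=snap('side','d3')
M=np.zeros((600,800,3),np.uint8)
M[:384,:512]=a; M[384:600,:288]=cv2.resize(b[220:292,160:256],None,fx=3,fy=3,interpolation=cv2.INTER_CUBIC)
c=snap('scene','s3');M[384:600,300:588]=cv2.resize(c[130:202,330:426],None,fx=3,fy=3,interpolation=cv2.INTER_CUBIC)
cv2.imwrite('pics/m3.png',M[:,:,::-1])
E
```

```text
(no output)
```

View pics/m3.png

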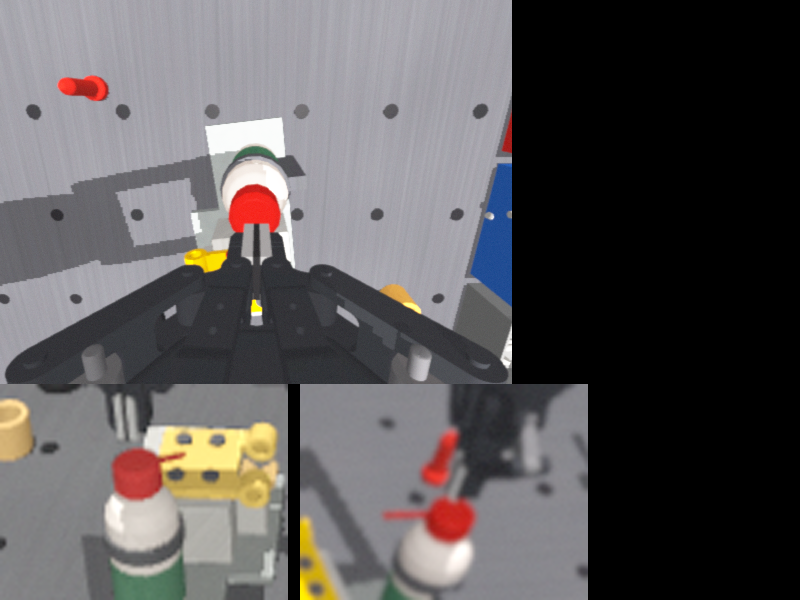

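The cap is centred under the fingertips in x: (255,205) in the wrist view against tips at (257,228). I'll check y numerically.

```bash
python3 - <<'E'
from h import *
im,K,T=load('w3')
print(proj(K,T,(.5694,.1871,.1815)),proj(K,T,(.569,.188,.162)))
hsv=cv2.cvtColor(im,cv2.COLOR_RGB2HSV); m=cv2.inRange(hsv,(0,180,90),(5,255,255)); m[:180]=0;m[:,:200]=0;m[:,320:]=0
ys,xs=np.nonzero(m); print(xs.min(),xs.max(),ys.min(),ys.max())
for a in np.arange(0,360,45)*np.pi/180:
  for r,z in((.013,.162),(.017,.158)):print(round(np.degrees(a)),r,np.round(proj(K,T,(.569+r*np.cos(a),.188+r*np.sin(a),z)),1))
E
```

```text
(np.float64(257.0647929005775), np.float64(237.68736140119168)) (np.float64(256.3103442100399), np.float64(221.89754281024182))
229 279 185 231
0 0.013 [276.9 221.8]
0 0.017 [282.6 219.2]
45 0.013 [271.  208.3]
45 0.017 [275.2 201.8]
90 0.013 [256.2 202.6]
90 0.017 [256.2 194.4]
135 0.013 [241.5 208.4]
135 0.017 [237.3 201.9]
180 0.013 [235.8 222. ]
180 0.017 [230.  219.4]
225 0.013 [242.  235.1]
225 0.017 [238.1 236.2]
270 0.013 [256.4 240.4]
270 0.017 [256.4 242.9]
315 0.013 [270.7 235. ]
315 0.017 [274.6 236.1]
```

>>> step_arm(motion="-0.0015 -0.002 0.012 0 0 0 0; -0.0015 -0.002 0.02 0 0 0 0; -0.0015 -0.002 0.024 0 0 0 0; -0.0015 -0.002 0.027 0 0 0 0; -0.0015 -0.002 0.027 0 0 0 0; -0.0015 -0.002 0.027 0 0 0 0")

```text
time_s: 1.92
tool_pos: [0.5673, 0.19, 0.156]
tool_rot: [[1.0, 0.0, -0.0], [0.0, -1.0, -0.0], [-0.0, 0.0, -1.0]]
ft_force: [-4.1, -1.1, 8.7]
finger_gap: 0.002
```

>>> step_arm(motion="0 0 0.001 0 0 0 0; 0 0 0.001 0 0 0 0; 0 0 0.001 0 0 0 0")

```text
time_s: 2.3
tool_pos: [0.5673, 0.19, 0.156]
tool_rot: [[1.0, 0.0, -0.0], [0.0, -1.0, -0.0], [-0.0, 0.0, -1.0]]
ft_force: [-6.4, -2.0, 12.8]
finger_gap: 0.0
```

>>> step_arm(motion="0 0 -0.03 0 0 0 0; 0 0 -0.06 0 0 0 0; -0.01 0.04 -0.075 0 0 0 0.085; -0.03 0.1 -0.075 0 0 0 0.085; -0.047 0.16 -0.075 0 0 0 0.085; -0.047 0.16 -0.075 0 0 0 0.085; -0.047 0.16 -0.075 0 0 0 0.085")

```text
time_s: 3.18
tool_pos: [0.5206, 0.0301, 0.2281]
tool_rot: [[1.0, -0.001, 0.0], [-0.001, -1.0, 0.001], [0.0, -0.001, -1.0]]
ft_force: [0.8, -0.2, 0.1]
finger_gap: 0.994
```

```bash
python3 - <<'E'
from h import *
snap('wrist','w4')
E
```

>>> step_arm(motion="0.02 0.06 -0.02 0 0 0 0.085; 0.04 0.12 -0.02 0 0 0 0.085; 0.04 0.13 -0.02 0 0 0 0.085; 0.04 0.13 -0.02 0 0 0 0.085; 0.04 0.13 -0.02 0 0 0 0.085")

```text
time_s: 3.85
tool_pos: [0.5602, -0.0979, 0.2478]
tool_rot: [[1.0, 0.002, -0.001], [0.002, -1.0, 0.001], [-0.001, -0.001, -1.0]]
ft_force: [-0.3, 0.0, 0.3]
finger_gap: 0.996
```

```bash
python3 - <<'E'
from h import *
print(ctrl.get_obs()['tool_pos'])
a=snap('wrist','w5');b=load('w4')[0]
M=np.zeros((600,800,3),np.uint8)
M[:600,:400]=cv2.resize(b[40:290,160:327],(400,600),interpolation=cv2.INTER_CUBIC)
M[:384,400:]=a[:,56:456]
cv2.imwrite('pics/m5.png',M[:,:,::-1])
E
```

```text
[ 0.56020845 -0.09792905  0.24775087]
```

View pics/m5.png

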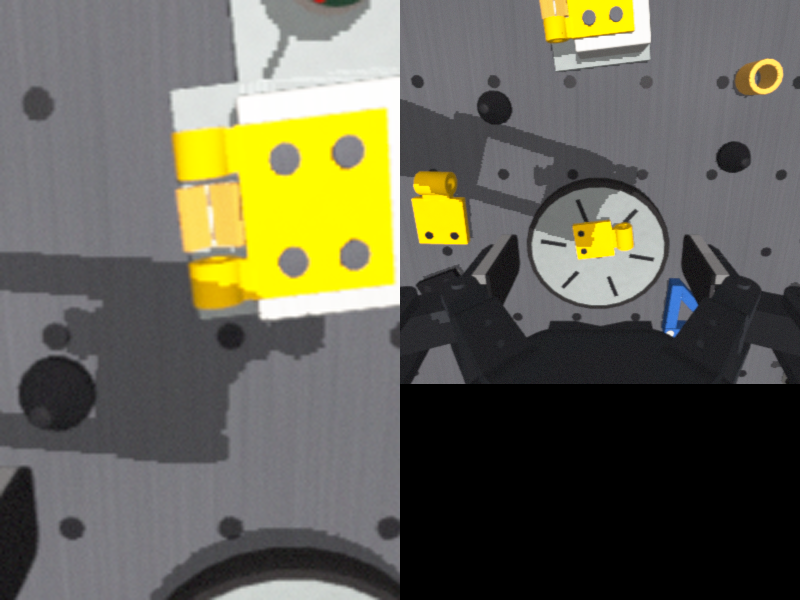

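In w4 the fixed knuckles lie at about u 233–260, v 94–167, with the cradle between them. In w5 the leaf is at about (253,240), its plate to the left, its knuckle to the right at (280,236), and slightly yawed.

```bash
python3 - <<'E'
from h import *
im,K,T=load('w4')
W=lambda U,V,z: onz(K,T,160+U/2.395-.3,40+V/2.4-.3,z)
for nm,p,z in(('base',[(172,92),(202,318)],.01),('valley',[(207,185),(212,250)],.053),('kn-left',[(174,133),(180,180),(187,262),(195,307)],.07),('kn-top-ends',[(200,129),(220,305)],.082)):
    q=np.array([W(*a,z) for a in p]); d=q[-1]-q[0]; print(nm,q[:,:2].round(4).tolist(),np.degrees(np.arctan2(-d[0],-d[1])).round(2), 'len',np.hypot(d[0],d[1]).round(4))
im,K,T=load('w5'); hsv=cv2.cvtColor(im,cv2.COLOR_RGB2HSV)
m=cv2.inRange(hsv,(18,150,60),(35,255,255)); m2=np.zeros_like(m); m2[210:270,215:300]=m[210:270,215:300]
c=max(cv2.findContours(m2,0,cv2.CHAIN_APPROX_NONE)[0],key=cv2.contourArea)
ap=cv2.approxPolyDP(c,2,True)[:,0]
for p in ap: print(p,onz(K,T,*p,.061)[:2].round(4))
x,y,w,h=cv2.boundingRect(c); print(x,y,w,h)
cv2.imwrite('pics/l5.png',cv2.resize(im[205:275,210:310],None,fx=8,fy=8,interpolation=cv2.INTER_CUBIC)[:,:,::-1])
E
```

```text
base [[0.4908, 0.1303], [0.5041, 0.0131]] -6.48 len 0.1179
valley [[0.5093, 0.0871], [0.5113, 0.0571]] -3.77 len 0.03
kn-left [[0.4961, 0.1096], [0.4981, 0.0902], [0.5004, 0.0543], [0.5036, 0.0335]] -5.67 len 0.0765
kn-top-ends [[0.5077, 0.111], [0.5153, 0.0372]] -5.91 len 0.0742
[287 226] [ 0.5994 -0.1783]
[279 222] [ 0.589  -0.1727]
[268 227] [ 0.575  -0.1798]
[265 220] [ 0.571 -0.17 ]
[229 224] [ 0.5248 -0.1756]
[234 258] [ 0.5301 -0.2251]
[269 255] [ 0.5768 -0.2206]
[270 247] [ 0.578  -0.2086]
[277 250] [ 0.5873 -0.2131]
[287 248] [ 0.6004 -0.2101]
229 220 61 39
```

View pics/l5.png

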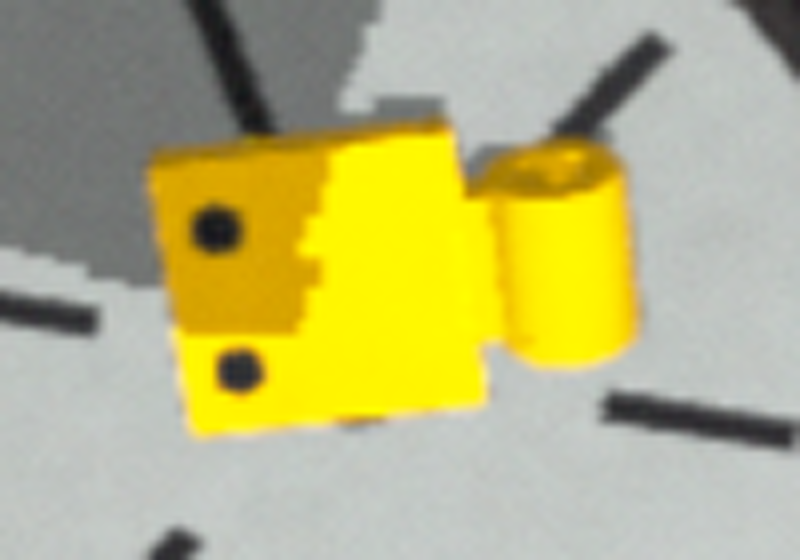

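```bash
python3 - <<'E'
from h import *
im,K,T=load('w5')
c=[(151,171),(455,132),(487,405),(193,436)]
q=np.array([onz(K,T,210+u/8-.44,205+v/8-.44,.061)[:2] for u,v in c]); print(q.round(4))
s=lambda i,j:(np.linalg.norm(q[j]-q[i]).round(4),np.degrees(np.arctan2(*(q[j]-q[i])[::-1])).round(2))
print('top',s(0,1),'bot',s(3,2),'left',s(3,0),'right',s(2,1),'ctr',q.mean(0))
# knuckle silhouette at axis height .057: left/right mid
a=onz(K,T,210+632/8-.44,205+255/8-.44,.057)[:2]; b=onz(K,T,210+510/8-.44,205+270/8-.44,.057)[:2]; print(a,b)
# crosscheck scene
im,K,T=load('scene0')
q=np.array([onz(K,T,185+u/6-.4,180+v/6-.4,.061)[:2] for u,v in((503,113),(628,93),(642,192),(518,213))]-np.array([0,0]) if 0 else [onz(K,T,185+(u-420)/6-.4,180+v/6-.4,.061)[:2] for u,v in((503,113),(628,93),(642,192),(518,218))]);print(q.round(4),q.mean(0), s(0,1),s(3,2),s(0,3),s(1,2))
E
```

```text
[[ 0.524  -0.1783]
 [ 0.5729 -0.1714]
 [ 0.5787 -0.2209]
 [ 0.5296 -0.2268]]
top (np.float64(0.0494), np.float64(7.98)) bot (np.float64(0.0495), np.float64(6.85)) left (np.float64(0.0488), np.float64(96.64)) right (np.float64(0.0498), np.float64(96.78)) ctr [ 0.5512942  -0.19932979]
[ 0.60244692 -0.19525959] [ 0.58237564 -0.19801431]
[[ 0.5306 -0.2289]
 [ 0.5252 -0.1774]
 [ 0.575  -0.1738]
 [ 0.5828 -0.2232]] [ 0.5534016  -0.20082387] (np.float64(0.0518), np.float64(96.04)) (np.float64(0.05), np.float64(99.0)) (np.float64(0.0525), np.float64(6.25)) (np.float64(0.0499), np.float64(4.16))
```

>>> step_arm(motion="0 0.01 0 0 0 -10 0.064; 0 0.02 0.01 0 0 -20 0.064; 0 0.03 0.02 0 0 -30 0.064; -0.001 0.04 0.03 0 0 -40 0.064; -0.001 0.05 0.04 0 0 -50 0.064; -0.002 0.06 0.06 0 0 -60 0.064; -0.002 0.07 0.08 0 0 -70 0.064; -0.003 0.08 0.09 0 0 -80 0.064; -0.004 0.09 0.1 0 0 -90 0.064; -0.004 0.099 0.11 0 0 -96.8 0.064; -0.004 0.099 0.11 0 0 -96.8 0.064; -0.004 0.099 0.11 0 0 -96.8 0.064; -0.004 0.099 0.11 0 0 -96.8 0.064")

```text
time_s: 5.52
tool_pos: [0.557, -0.1984, 0.139]
tool_rot: [[-0.118, 0.993, 0.001], [0.993, 0.118, -0.0], [-0.0, 0.001, -1.0]]
ft_force: [-0.0, 0.2, -1.1]
finger_gap: 0.749
```

```bash
python3 - <<'E'
from h import *
o=ctrl.get_obs();print(o['tool_pos'],np.degrees(np.arctan2(o['tool_rot'][1,0],o['tool_rot'][0,0])),o['joint_positions'],o['finger_gap'])
a=snap('wrist','w6');b=snap('side','d6')
im,K,T=load('w6')
M=np.zeros((600,800,3),np.uint8);M[:384,:512]=a;M[384:600,:360]=cv2.resize(b[155:227,205:325],None,fx=3,fy=3,interpolation=cv2.INTER_CUBIC)
cv2.imwrite('pics/m6.png',M[:,:,::-1])
t=np.radians(6.8);c,s=np.cos(t),np.sin(t)
for x,y in((-25,25),(25,25),(25,-25),(-25,-25)): print(np.round(proj(K,T,(.5515+(c*x-s*y)/1e3,-.1995+(s*x+c*y)/1e3,.061)),1))
E
```

```text
[ 0.55695044 -0.1983785   0.13898604] 96.80370558369655 [-4.88580604e-01  3.28405041e-01  1.58939949e+00  1.66008953e-04
  1.22274716e+00 -2.17818075e+00] 0.7489105300044434
[286.9 157.7]
[285.1 215.4]
[226.5 215.5]
[224.5 157.8]
```

View pics/m6.png

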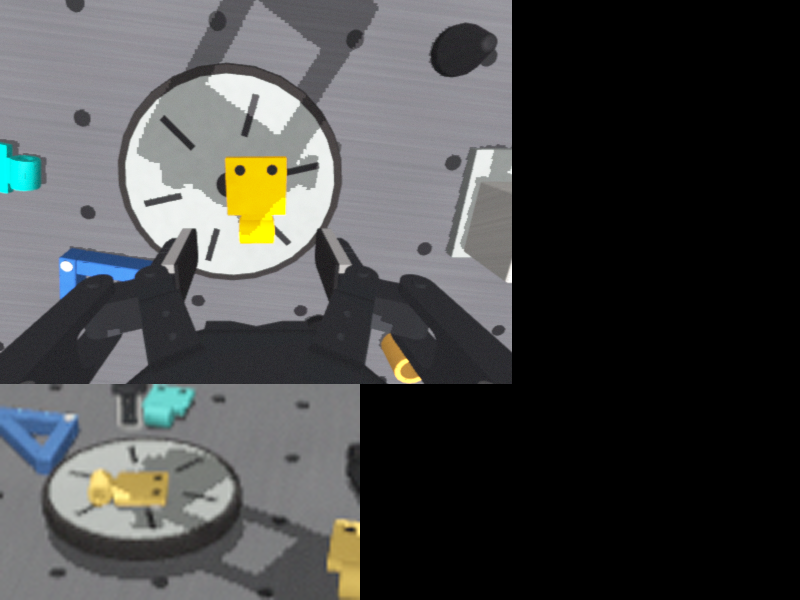

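The predicted plate corners match the picture: (225–287,157) along the top edge and (227–286,215) along the bottom. The jaws straddle the plate, so I descend.

>>> step_arm(motion="0 0 0.03 0 0 0 0.06; 0 0 0.06 0 0 0 0.06; 0 0 0.08 0 0 0 0.06; 0 0 0.09 0 0 0 0.06; 0 0 0.092 0 0 0 0.06; 0 0 0.092 0 0 0 0.06", grip_force=30)

```text
time_s: 6.38
tool_pos: [0.5573, -0.1994, 0.0472]
tool_rot: [[-0.118, 0.993, 0.002], [0.993, 0.118, -0.001], [-0.001, 0.001, -1.0]]
ft_force: [0.9, 0.3, 0.4]
finger_gap: 0.698
```

```bash
python3 - <<'E'
from h import *
a=snap('wrist','w7');b=snap('side','d7');c=snap('scene','s7')
print(ctrl.get_obs()['ft_force'])
M=np.zeros((600,800,3),np.uint8);M[:300,:400]=a[84:384,56:456];M[300:600,:400]=cv2.resize(b[150:225,200:300],None,fx=4,fy=4,interpolation=cv2.INTER_CUBIC)
M[:300,400:]=cv2.resize(c[170:245,160:260],None,fx=4,fy=4,interpolation=cv2.INTER_CUBIC)
cv2.imwrite('pics/m7.png',M[:,:,::-1])
E
```

```text
[-0.44853759 -0.30212129  0.30446111]
```

View pics/m7.png

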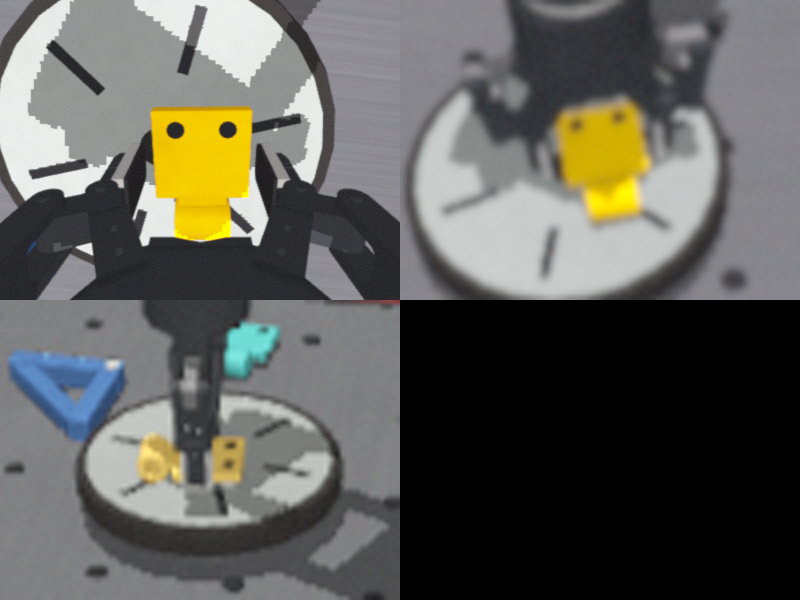

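The jaws straddle the plate evenly, with the pads clear on both sides and the tips just above the disc. I go slightly lower and close.

>>> step_arm(motion="0 0 0.002 0 0 0 0.06; 0 0 0.003 0 0 0 0.06; 0 0 0.003 0 0 0 0.06; 0 0 0.003 0 0 0 0.046; 0 0 0.003 0 0 0 0.046; 0 0 0.003 0 0 0 0.046; 0 0 0.003 0 0 0 0.046; 0 0 0.003 0 0 0 0.046", grip_force=40)

```text
time_s: 7.52
tool_pos: [0.5567, -0.1991, 0.0435]
tool_rot: [[-0.118, 0.993, 0.0], [0.993, 0.118, -0.0], [-0.0, 0.0, -1.0]]
ft_force: [-0.5, -0.1, 2.8]
finger_gap: 0.573
```

>>> step_arm(motion="0 0 0 0 0 0 0.03; 0 0 0 0 0 0 0.03; 0 0 -0.02 0 0 0 0.03; 0 0 -0.05 0 0 0 0.03; 0 0 -0.09 0 0 0 0.03; 0 0 -0.09 0 0 0 0.03; 0 0 -0.09 0 0 0 0.03; 0 0 -0.09 0 0 0 0.03", grip_force=80)

```text
time_s: 8.52
tool_pos: [0.5549, -0.1982, 0.131]
tool_rot: [[-0.118, 0.993, -0.004], [0.993, 0.118, 0.002], [0.003, -0.004, -1.0]]
ft_force: [0.7, -0.2, -1.3]
finger_gap: 0.559
```

```bash
python3 - <<'E'
from h import *
o=ctrl.get_obs();print(o['tool_pos'],o['finger_gap'],o['ft_force'],o['torque'])
a=snap('wrist','w8');b=snap('side','d8');c=snap('scene','s8')
M=np.zeros((600,800,3),np.uint8);M[:300,:400]=cv2.resize(a[170:320,156:356],None,fx=2,fy=2,interpolation=cv2.INTER_CUBIC);M[300:600,:400]=cv2.resize(b[125:200,190:290],None,fx=4,fy=4,interpolation=cv2.INTER_CUBIC)
M[:300,400:]=cv2.resize(c[140:215,160:260],None,fx=4,fy=4,interpolation=cv2.INTER_CUBIC)
cv2.imwrite('pics/m8.png',M[:,:,::-1])
E
```

```text
[ 0.55489899 -0.19816612  0.13103478] 0.5590001862410641 [ 0.6932651  -0.17051803 -1.30723787] [-0.04614321  0.04042756 -0.04777123]
```

View pics/m8.png

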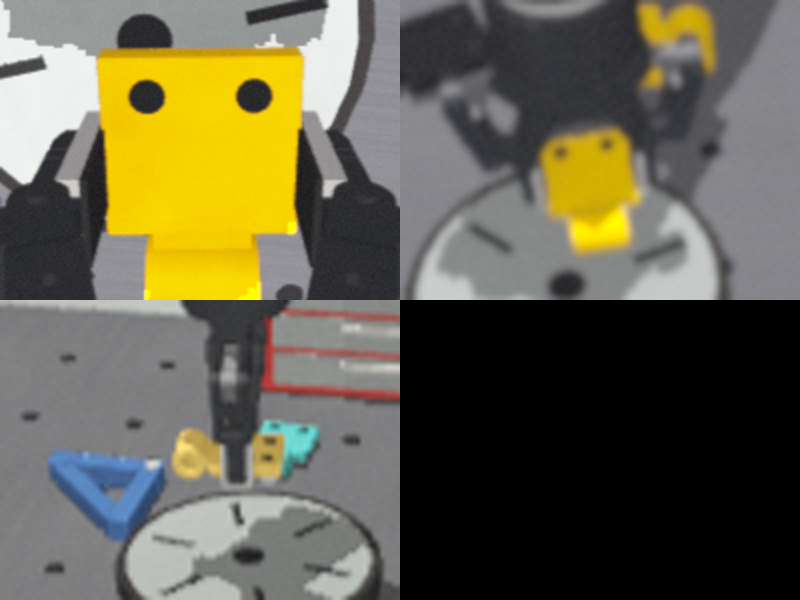

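The leaf is held between the pads and clear of the disc. I'll find its pose in the hand from the plate-top corners at (98,58), (302,57), (297,233) and (106,235) in the 2x crop.

```bash
cat > pl.py <<'E'
from h import *
def leaf(f,pts,tool_p,tool_R):
    im,K,T=load(f)
    px=np.array(pts,float)
    obj=np.array([(-25,-25,16),(-25,25,16),(25,25,16),(25,-25,16)],float)/1e3
    Km=np.array([[K[0],0,K[2]],[0,K[1],K[3]],[0,0,1]])
    ok,r,t=cv2.solvePnP(obj,px,Km,None); R=T[:3,:3]@cv2.Rodrigues(r)[0]; p=T[:3,:3]@t[:,0]+T[:3,3]
    return R,p,R@[.04,0,.012]+p
E
python3 - <<'E'
from pl import *
o=ctrl.get_obs()
im=load('w8')[0]
c=[(98,58),(302,57),(297,233),(106,235)]
px=[(156+u/2-.25,170+v/2-.25) for u,v in c]
# also fit edges via mask
hsv=cv2.cvtColor(im,cv2.COLOR_RGB2HSV);m=cv2.inRange(hsv,(18,150,60),(35,255,255));m[:190]=0;m[320:]=0;m[:,:190]=0;m[:,320:]=0
for v in range(194,292,8): x=np.nonzero(m[v])[0]; print(v,x.min(),x.max(),end=' | ')
print()
R,p,b=leaf('w8',px,0,0);print(R.round(3),p.round(4),b.round(4))
print('yaw',np.degrees(np.arctan2(R[1,0],R[0,0])))
tr=np.array(o['tool_rot']);print('leaf in tool',tr.T@(p-o['tool_pos']),'bore',tr.T@(b-o['tool_pos']),o['tool_pos'])
E
```

```text
194 214 304 | 202 205 306 | 210 205 306 | 218 206 306 | 226 206 306 | 234 206 306 | 242 208 305 | 250 208 304 | 258 209 304 | 266 209 303 | 274 209 303 | 282 209 304 | 290 230 283 | 
[[ 0.992 -0.123 -0.017]
 [ 0.123  0.992  0.   ]
 [ 0.017 -0.002  1.   ]] [ 0.551  -0.1988  0.1303] [ 0.5905 -0.1939  0.1429]
yaw 7.073707801122266
leaf in tool [ 0.00029714 -0.00454987  0.00142325] bore [ 0.00053499  0.03521201 -0.01134139] [ 0.55557302 -0.19855465  0.13169238]
```

>>> step_arm(motion="0.02 -0.003 -0.01 0 0 0 0.03; 0.06 -0.01 -0.01 0 0 0 0.03; 0.1 -0.017 -0.01 0 0 0.5 0.03; 0.14 -0.024 -0.01 0 0 1 0.03; 0.18 -0.031 -0.01 0 0 1 0.03; 0.22 -0.038 0 0 0 1 0.03; 0.25 -0.043 0 0 0 1 0.03; 0.27 -0.047 0 0 0 1 0.03; 0.2764 -0.047 0 0 0 1 0.03; 0.2764 -0.047 0 0 0 1 0.03; 0.2764 -0.047 0 0 0 1 0.03; 0.2764 -0.047 0 0 0 1 0.03; 0.2764 -0.047 0 0 0 1 0.03")

```text
time_s: 10.3
tool_pos: [0.4773, 0.0694, 0.1332]
tool_rot: [[-0.1, 0.995, -0.0], [0.995, 0.1, -0.0], [-0.0, -0.0, -1.0]]
ft_force: [0.9, -0.5, -1.5]
finger_gap: 0.561
```

```bash
python3 - <<'E'
from pl import *
o=ctrl.get_obs();R=o['tool_rot'];print(o['tool_pos'],np.degrees(np.arctan2(R[1,0],R[0,0])),o['finger_gap'],o['ft_force'])
a=snap('wrist','w9');b=snap('side','d9');c=snap('scene','s9')
M=np.zeros((600,800,3),np.uint8);M[:300,:400]=cv2.resize(a[170:320,156:356],None,fx=2,fy=2,interpolation=cv2.INTER_CUBIC);M[300:600,:400]=cv2.resize(b[190:265,200:300],None,fx=4,fy=4,interpolation=cv2.INTER_CUBIC)
M[:600,400:]=cv2.resize(c[130:230,290:357],(400,600),interpolation=cv2.INTER_CUBIC)
cv2.imwrite('pics/m9.png',M[:,:,::-1])
E
```

```text
[0.47726579 0.06935628 0.13324921] 95.74050059955114 0.5612865076698809 [ 0.85252099 -0.53624132 -1.52600885]
```

View pics/m9.png

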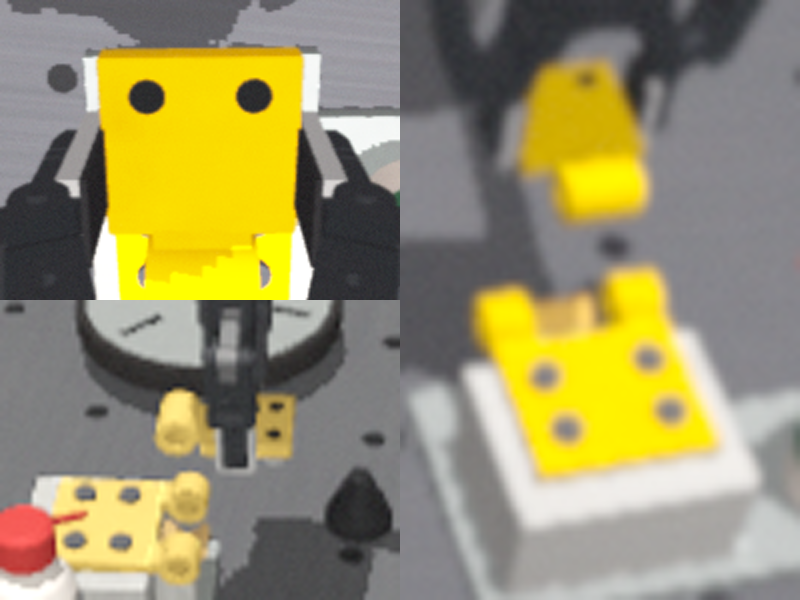

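The leaf hangs level above the cradle. In the scene crop the loose knuckle is at about (604,187) and the fixed pair's middle at about (570,300). I'll compare their positions along the axis.

```bash
python3 - <<'E'
from pl import *
_,K,T=load('s9')
W=lambda u,v,z: onz(K,T,290+(u-400)/5.97-.42,130+v/6-.42,z)[:2]
f=W(570,301,.074);l=W(604,188,.150)
print('scene fixed',f,'loose',l)
fx=np.array([np.cos(np.radians(5.9)),np.sin(np.radians(5.9))]);fy=np.array([-fx[1],fx[0]])
print('diff loose-fixed along y',(l-f)@fy)
im,K,T=load('w9');hsv=cv2.cvtColor(im,cv2.COLOR_RGB2HSV)
m=cv2.inRange(hsv,(18,150,60),(35,255,255))
for v in (290,296,302,308,314,320,326):
    r=m[v,180:330]; e=np.nonzero(np.diff(r.astype(int)))[0]+180; print(v,e)
t=np.array([.4773,.0694]);b=t+.035*fx
print('tool-side bore',b)
c=np.array([.5118,.0735])
for z,yy in((.082,38),(.082,-38),(.082,18),(.082,-18)):
    for xx in(0,): q=c+xx*fx+yy/1e3*fy; print('fixed',yy,np.round(proj(K,T,(*q,z)),1))
for yy in(15,-15): q=b+yy/1e3*fy; print('loose',yy,np.round(proj(K,T,(*q,.1587)),1))
_,K,T=load('w4')
for yy in(38,18,-18,-38):
    q=c+yy/1e3*fy; u=proj(K,T,(*q,.082)); print('w4crop',yy,np.round([(u[0]-160+.3)*2.395,(u[1]-40+.3)*2.4]))
E
```

```text
scene fixed [0.51007095 0.07195913] loose [0.51547941 0.07275466]
diff loose-fixed along y 0.00023536640269616456
290 [213 301]
296 [214 300]
302 [214 285 288 300]
308 [215 224 228 285 291 300]
314 [215 300]
320 [215 299]
326 [253 258]
tool-side bore [0.5121146  0.07299774]
fixed 38 [306.  247.1]
fixed -38 [208.4 247.6]
fixed 18 [280.3 247.3]
fixed -18 [234.1 247.5]
loose 15 [285.8 322.5]
loose -15 [227.7 322.7]
w4crop 38 [200. 128.]
w4crop 18 [206. 178.]
w4crop -18 [216. 264.]
w4crop -38 [221. 308.]
```

All three views agree to within 1 mm along the axis. I lower it, slowly near the cradle.

>>> step_arm(motion="0 0 0.015 0 0 0 0.03; 0 0 0.035 0 0 0 0.03; 0 0 0.05 0 0 0 0.03; 0 0 0.06 0 0 0 0.03; 0 0 0.066 0 0 0 0.03; 0 0 0.07 0 0 0 0.03; 0 0 0.07 0 0 0 0.03; 0 0 0.07 0 0 0 0.03")

```text
time_s: 11.45
tool_pos: [0.4776, 0.0699, 0.0638]
tool_rot: [[-0.101, 0.995, 0.001], [0.995, 0.101, -0.0], [-0.0, 0.001, -1.0]]
ft_force: [-0.0, 0.3, -2.4]
finger_gap: 0.559
```

>>> step_arm(motion="0 0 0.002 0 0 0 0.03; 0 0 0.003 0 0 0 0.03; 0 0 0.003 0 0 0 0.03; 0 0 0.003 0 0 0 0.03")

```text
time_s: 11.95
tool_pos: [0.4771, 0.0699, 0.0603]
tool_rot: [[-0.101, 0.995, -0.0], [0.995, 0.101, 0.0], [0.0, -0.0, -1.0]]
ft_force: [0.4, 0.0, -2.7]
finger_gap: 0.561
```

>>> step_arm(motion="0 0 0.001 0 0 0 0.03; 0 0 0.002 0 0 0 0.03; 0 0 0.002 0 0 0 0.03; 0 0 0.002 0 0 0 0.03")

```text
time_s: 12.45
tool_pos: [0.4771, 0.0699, 0.0583]
tool_rot: [[-0.101, 0.995, -0.0], [0.995, 0.101, 0.0], [0.0, -0.0, -1.0]]
ft_force: [-1.0, -0.4, -1.8]
finger_gap: 0.556
```

>>> step_arm(motion="0 0 0.001 0 0 0 0.03; 0 0 0.001 0 0 0 0.03; 0 0 0.001 0 0 0 0.03")

```text
time_s: 12.82
tool_pos: [0.4772, 0.0699, 0.0575]
tool_rot: [[-0.101, 0.995, 0.0], [0.995, 0.101, -0.0], [-0.0, 0.0, -1.0]]
ft_force: [-1.4, 0.0, 1.5]
finger_gap: 0.558
```

Contact starts with a push toward −x, so the leaf is about 1 mm too far forward. I ease back and continue down.

>>> step_arm(motion="0 -0.001 0 0 0 0 0.03; 0 -0.001 0 0 0 0 0.03; 0 -0.001 0.001 0 0 0 0.03; 0 -0.001 0.001 0 0 0 0.03; 0 -0.001 0.001 0 0 0 0.03")

```text
time_s: 13.45
tool_pos: [0.4761, 0.0698, 0.0565]
tool_rot: [[-0.101, 0.995, -0.0], [0.995, 0.101, -0.0], [-0.0, -0.0, -1.0]]
ft_force: [-1.7, 0.5, 2.5]
finger_gap: 0.559
```

>>> step_arm(motion="0 -0.0005 0 0 0 0 0.03; 0 -0.0005 0.001 0 0 0 0.03; 0 -0.0005 0.001 0 0 0 0.03; 0 -0.0005 0.001 0 0 0 0.03")

```text
time_s: 13.95
tool_pos: [0.4761, 0.0697, 0.056]
tool_rot: [[-0.101, 0.995, 0.001], [0.995, 0.101, -0.0], [-0.0, 0.001, -1.0]]
ft_force: [-3.1, -0.5, 6.0]
finger_gap: 0.562
```

```bash
python3 - <<'E'
from pl import *
a=snap('wrist','w10');b=snap('side','d10');c=snap('scene','s10')
for _ in range(4):
    ctrl.capture('side');o=ctrl.get_obs();print(o['tool_pos'].round(4),o['ft_force'].round(1),o['torque'].round(2))
M=np.zeros((600,800,3),np.uint8);M[:300,:400]=cv2.resize(a[170:320,156:356],None,fx=2,fy=2,interpolation=cv2.INTER_CUBIC);M[300:600,:400]=cv2.resize(b[210:270,205:285],(400,300),interpolation=cv2.INTER_CUBIC)
M[:600,400:]=cv2.resize(c[140:223,295:350],(400,600),interpolation=cv2.INTER_CUBIC)
cv2.imwrite('pics/m10.png',M[:,:,::-1])
E
```

```text
[0.4761 0.0698 0.056 ] [-2.3  0.5  6.8] [0.1  0.16 0.  ]
[0.4761 0.0698 0.056 ] [-2.7  0.3  6.4] [0.09 0.22 0.03]
[0.4761 0.0698 0.056 ] [-2.8 -0.   5.4] [ 0.04  0.21 -0.03]
[0.4761 0.0698 0.056 ] [-3.7  0.2  5.5] [0.03 0.2  0.04]
```

View pics/m10.png

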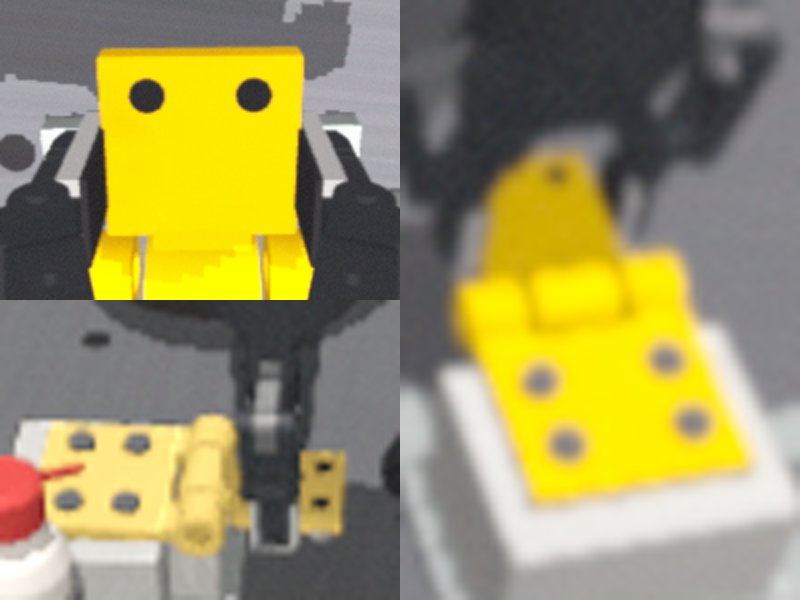

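The loose knuckle lies in line between the fixed ones. The gaps on both sides are equal (133–143 and 260–270 in the wrist crop), and the plate is level on the free side. One small shift back should show whether both cradle walls carry it.

>>> step_arm(motion="0 -0.0007 0 0 0 0 0.03; 0 -0.0007 0 0 0 0 0.03; 0 -0.0007 0 0 0 0 0.03; 0 -0.0007 0 0 0 0 0.03")

```text
time_s: 14.8
tool_pos: [0.4761, 0.0698, 0.056]
tool_rot: [[-0.101, 0.995, 0.003], [0.995, 0.101, 0.0], [-0.0, 0.003, -1.0]]
ft_force: [-0.9, 0.6, 5.6]
finger_gap: 0.561
```

```bash
python3 - <<'E'
from pl import *
for _ in range(4):
    a=snap('wrist','w11');o=ctrl.get_obs();print(o['tool_pos'].round(4),o['ft_force'].round(1))
for f in('w8','w9','w10','w11'):
    im=load(f)[0];hsv=cv2.cvtColor(im,cv2.COLOR_RGB2HSV);m=cv2.inRange(hsv,(0,0,0),(180,255,70));m=m[210:226,220:295]
    n,l,s,c=cv2.connectedComponentsWithStats(m); print(f,[(c[i]+[220,210]).round(2).tolist() for i in range(1,n) if s[i,4]>60])
E
```

```text
[0.4761 0.0698 0.056 ] [1.1 0.7 6.2]
[0.4761 0.0698 0.056 ] [-0.8  1.3  5.8]
[0.4761 0.0698 0.056 ] [-0.2  0.7  5.7]
[0.4761 0.0698 0.056 ] [-0.2  1.2  5.7]
w8 [[228.86, 218.1], [282.57, 217.58]]
w9 [[228.82, 218.13], [282.53, 217.75]]
w10 [[228.92, 217.69], [282.44, 217.1]]
w11 [[228.88, 217.79], [282.43, 217.15]]
```

Moving the command back left the tool where it was. Side force fell to about 0 and the vertical load stayed, so both walls carry the knuckle. I hand it in.

```bash
python3 -c "
from bench import ctrl
print(ctrl.sign_off())"
```

```text
the job is handed in; nothing more can be done
None
```

I sprayed the knuckles, seated the leaf in the brass cradle and handed the job in at about 15 s, still holding the leaf. `sign_off` reports no verdict.

- **Spray:** I pressed the cap until it hit its stop, with the tool at 156 mm (6 mm of travel) and 12.8 N, then released it. I did not measure the cap afterwards, but later pictures show it standing free.
- **Grasp:** The leaf came off the turntable by its side edges and is held at 80 N. The weld-nut holes in the wrist picture moved less than 0.7 px between lifting and seating, so it did not slip or tilt noticeably.
- **Seating:** The first touch showed a sideways push, so I eased the arm back about 2 mm in all. After that the side force was about 0 N and the cradle carried about 8 N, with the tool steady.
- **Alignment:** The hole height works out at about 69.5 mm against the 70 mm wanted. The gaps to the fixed knuckles look equal, and the yaw is within about 1° and the plate within about 1° of level.
- **Disagreement:** The height of the leaf in the hand differed by about 3 mm between the camera fit and the known disc height. I trusted the disc height, and the contact with the cradle agreed with it.
- **Other objects:** I did not check the red pin, cones, bushing and blue square at the end. The arm never went near them at low height.

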